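# Swing the case stand to the red tab and clamp it again

### The arm

A 7-joint arm with a two-finger parallel gripper is mounted at the origin on the work surface. World frame = base frame: x ahead of the robot, y to its left, z up, the work surface at z = 0. Lengths are in mm, angles in degrees, forces in N, time in s.
With the tool pointing down it reaches from about 425 to 950 mm from the base axis. Payload 4.7 kg.
Tool frame: the origin (TCP) lies between the finger pads; the fingertips stand 17 mm ahead of it and the grasp point (between the pads) lies 2 mm behind it; z points along the fingers, y is the line along which they close (so a half turn about z gives the same grasp; the last joint's range is limited). The gripper opens to 85 mm and grips with 20 to 120 N. Pads are 22 mm wide; open, the fingers measure 114 mm over their backs; the gripper's body (76 mm by 85 mm) begins 54 mm behind the grasp point. The pads swing forward as they close: fully open they stand 13 mm farther back than shut.
Start: joints at [71.568, 26.849, -2.785, 87.806, 1.381, 65.374, -4.715], TCP at [194.874, -646.275, 248.335] pointing down, gripper open.
Joint ranges: [-148.3, 148.3], [-19.14, 114.17], [-79.39, 73.82], [5.75, 140.21], [-59.74, 239.74], [12.07, 113.84], [-152.46, 152.46]. Speed limits (degrees/s): [147.25, 147.25, 180, 180, 180, 180, 180].

### API

Orientations are given as [roll, pitch, yaw] about the fixed x, y, z axes, in that order (R = Rz(yaw) Ry(pitch) Rx(roll)).
In Python, from rig import ctrl gives the robot as it stands.
- The arm moves only by the shell command python3 nudge.py [FORCE], which reads ROWS from standard input. ROWS is a JSON list that holds a single list of rows (three levels of brackets), with 1 to 12 rows, each of 7 numbers: the finger opening in mm, then dx, dy, dz in mm, then a rotation vector rx, ry, rz in degrees; each row is the pose to reach, as a shift and turn from the pose commanded when the command began, along the tool's axes at that moment; what a row does not reach only later rows make up. A row lasts 1/12 s, in which the tool goes at most 41.7 mm and 7.16 degrees, less where a joint would pass 70% of its speed; a pose out of reach is approached as far as the arm can. The fingers move at their own pace and stop on an object; FORCE is the grip in N (left out, the last holds). Time passes only in rows, so rows that do not move let the fingers close. It prints the time, the measured TCP pose, the force, the opening and the grip force at its end. Input that does not fit is refused with a message, and nothing moves.
- ctrl.state(): the state, without advancing time (a new reading comes with each control period).
- ctrl.read_camera(name): name is "side" or "top"; returns a dict with "color" (480x640x3 uint8, red, green, blue), "vertical_fov" (degrees; the focal length in pixels is half the picture's height over the tangent of half this angle, whatever the lens; pixels are square), "cx", "cy" (the principal point, pixels), "rvec" (rotation vector, rad) and "tvec" (3), from world to camera coordinates, as OpenCV has them. Camera axes: x right, y down, z forward; pixel columns grow to the right and rows downward; lengths in mm; the calibration is good to about 2 mm. A picture is of the moment at which its call begins. There is no depth.
- ctrl.finish_job(): hands the job in; it is judged then, once.
The state is a dict: "time_s": time; "q": joint angles; "qvel": joint speeds; "tau": joint torques, N m; "position": TCP position; "tcp_rot": TCP orientation; "force": force on the tool from outside, world axes, zero at the start; "ft_torque": the same for the moment, N m; "gripper_width": finger opening in mm; "finger_force": force on a finger pad.
Only numpy, scipy, OpenCV 4.12 (cv2) and the standard library are available. Lean on these libraries where they do the work, as an engineer would, in place of code of your own. Each camera call takes 0.05 s, during which the arm holds its last target. There are 200 camera calls.

### The job

Slacken the red T-knob of the clamp so that the swivel stand is free, swing the aluminium case by its orange post until the yellow pointer stands at the red tab on the dial, then screw the clamp down again firmly by feel, without over-tightening it, and let go. The clamp bites at a different knob angle there than before, because its flange is warped. Leave the red tab and the loose things on the bench where they are.

Things in the scene. Friction and masses are not known exactly. Their poses are not given: they have to be found in the camera images.
- stand: fixed round grey base of the swivel stand, 320 mm across, 12 mm thick. Origin: on the swivel axis at the bench surface, z up. Its x axis is the middle (0) of the dial (white ticks every 10 degrees, longer every 30); its +y side carries the blue clamp bracket (out to 175 mm from the axis, 64 mm high). Its place and yaw vary.
- head (a joint): angle (rad) of the swivel head with the closed aluminium case (125 x 90 mm, top 80 mm above the bench) about the stand's vertical axis, counterclockwise from above positive, 0 along the stand's x axis, limits -0.9 to 0.9. Clamp slack: turns with about 0.25 N m of friction (2 to 3 N at the post) and stays where it is left. Clamped, it does not turn.
- swing_post (a point): point on the axis of the upright orange round post on the head, 16 mm diameter, 110 mm out from the swivel axis, standing from 46 to 124 mm above the bench; this point is 105 mm above the bench, a good height to pinch. Axes of the head: x outwards.
- pointer (a point): tip of the yellow pointer on the head (6 mm wide, 38 mm above the bench), 138 mm out from the swivel axis on the same ray as the post.
- tab_mark (a point): inner end of the red index tab clipped on the dial rim (10 mm wide, block 144 to 168 mm from the swivel axis, 12 to 26 mm above the bench); this point is also 138 mm out from the axis, so the pointer tip coincides with it in plan when set. The tab sits counterclockwise of the head's start, by 0.4 to 1.35 rad.
- knob (a joint): turn (rad) of the clamp's T-knob about its vertical axis, positive = clockwise from above = tightening; travel -3.2 to 4.5, starts clamped at 0.4 to 0.8. Its screw moves the pad down 3 mm per rad. Slack, it drags with 0.15 N m either way and stays where it is left. Backed off to -1.15 or less, it is clear at every head angle.
- knob_grip (a point): centre of the knob's red T-bar (52 mm long along its own x axis, 12 mm wide along y, 24 mm tall) on the knob's axis, 110 mm above the bench, 105 mm from the swivel axis on the stand's +y side. Above all neighbours, so that it can be gripped across its 12 mm from above at any turn; about 1.4 rad a grasp, then regrasp.
- pad: brass ball pad, 16 mm, under the clamp arm; origin at its centre. From first contact with the flange the knob works against a stiff spring: 0.44 N m (145 N of clamp force) per rad; this load is felt even when held still. Tighten until about 0.2 to 0.3 N m of it is felt (60 to 100 N); over 160 N (0.48 N m) spoils the flange, under 40 N is loose. Let go, the knob springs back to 50 N and stays.
- flange: steel disc of the head, 236 mm across, 10 mm thick, on which the pad presses; origin on the swivel axis at its top face, 30 mm above the bench. Warped by an unknown amount: the pad meets it at a knob angle between -0.3 and 0.3 at the start, but anywhere between -0.95 and 0.95 with the case at the tab.
- axle_bolt: loose titanium axle bolt lying on the bench, 150 mm long, 26 mm wide over head and nut; a bystander
- spacer_a: loose blue anodized spacer ring, 42 mm across, 18 mm tall; a bystander
- spacer_b: second, identical blue spacer ring; a bystander
- spark_plug: loose chrome spark plug lying down, about 76 mm long, 21 mm wide; a bystander
- hex_driver: loose hex driver with a red handle, lying down; a bystander
- lube_can: loose upright blue spray can with a white label, 60 mm across, 150 mm tall; a bystander

How it is judged (in metres and radians):
On the way, in this order (a step that is already met when the one before it is completed fails the run):
1. the clamp is slackened: its pad no longer presses on the flange (contact force between pad and flange below 0.5 N), for 0.3 s.
2. the pointer stands at the red tab, within 5 mm, at rest (horizontal distance between pointer and tab_mark below 0.005 m and velocity of joint head between -0.05 and 0.05 rad/s), for 0.2 s.
At the end, for the whole second after the job is handed in: The pointer tip is within 5 mm (about 2 degrees) of the red tab's mark in plan, the clamp pad presses on the flange with 40 to 160 N, and the robot has let go (horizontal distance between pointer and tab_mark below 0.005 m and contact force between pad and flange between 40 and 160 N); the robot touches nothing.
It fails at once if the clamp is over-tightened (more than 160 N on the flange) (contact force between pad and flange above 160 N).
It fails at once if the red tab is shifted by more than 4 mm (distance of tab_mark from where it was at the start of the episode above 0.004 m).
It fails at once if a loose bystander on the bench is shifted by more than 20 mm (distance of any of axle_bolt, spacer_a, spacer_b, spark_plug, hex_driver, lube_can from where it was at the start of the episode above 0.02 m).
It also fails if it takes over 72 s, if anything falls off the work surface, if the arm or the gripper's body presses on something with over 40 N, if the wrist force passes 120 N, or if a joint passes its speed limit or range.

## Working session

There is one attempt and no reset: what is moved stays moved. The work goes in short steps, Python scripts to look and compute and a shell command to move; the robot and the scene stay as the last step left them, time stands still between calls to the robot, and variables do not carry over. Pictures are saved under pics/ and viewed, at most 10 in all, crops included, and the job is handed in when it is done.

```bash
ls; mkdir -p pics
python3 - <<'E'
from rig import ctrl
import cv2,numpy as np
for n in ("top","side"):
    d=ctrl.read_camera(n); cv2.imwrite(f"pics/{n}0.png",d["color"][:,:,::-1])
    print(n,d["vertical_fov"],d["cx"],d["cy"],d["rvec"],d["tvec"], [k for k in d])
print(ctrl.state())
E
```

```text
nudge.py
pics
rig.py
top 57.64198420230111 323.4424827666584 241.0688351314454 [ 2.15612299 -2.20015033  0.09328615] [ -20.79374589  531.97463782 1160.35404956] ['color', 'vertical_fov', 'cx', 'cy', 'rvec', 'tvec']
side 54.88313920438329 311.96433976994655 241.13058833501088 [ 0.17507831 -2.70113546  1.5193525 ] [ 502.06184902  146.16041882 1159.92064905] ['color', 'vertical_fov', 'cx', 'cy', 'rvec', 'tvec']
{'time_s': 0.1, 'q': array([71.56731856, 26.89245271, -2.7843384 , 87.86746641,  1.38296897,
       65.3759132 , -4.71674242]), 'qvel': array([-0.04508847, -0.15887017,  0.01153441, -0.12802579, -0.10979804,
        0.0123393 , -0.04119768]), 'tau': array([-3.74654837e-04, -5.11515570e+01, -4.67302592e-02, -2.38392395e+01,
        1.09323216e-02,  4.35681635e-03, -2.06372093e-06]), 'position': array([ 194.69480164, -645.78670655,  247.36474775]), 'tcp_rot': array([-1.79897943e+02,  5.55318323e-03,  1.67781446e+01]), 'force': array([ 0.09251893, -0.00057415,  0.26103985]), 'ft_torque': array([ 0.01396341,  0.00496262, -0.01598667]), 'finger_force': 0.0, 'gripper_width': 85.78733179820321}
```
View pics/top0.png

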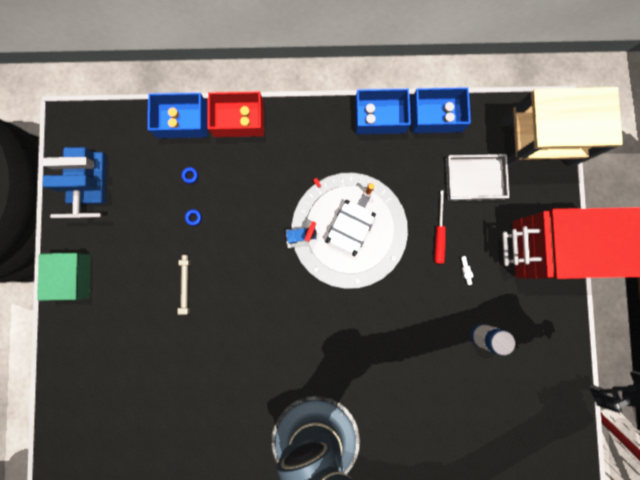

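View pics/side0.png

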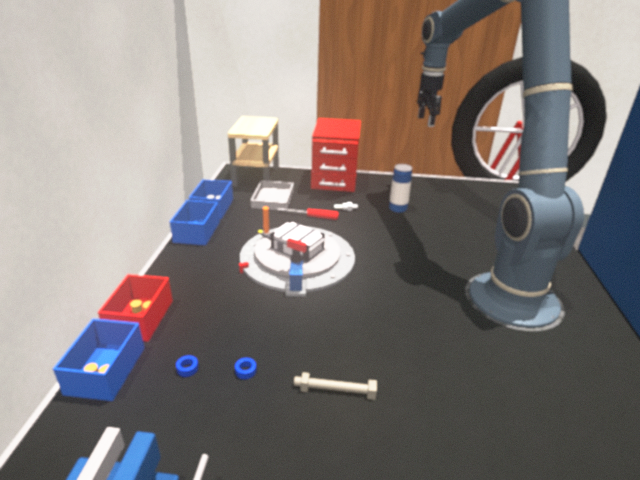

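The top view shows the stand's disc at about (350,230), the red knob bar at (310,231), the orange post at (370,187), the red tab at (317,182) and the blue bracket at (297,236). The side view agrees: post (266,220), knob (297,245), tab (243,266). The area around the stand is clear.

Create h.py:
```python
from rig import ctrl
import cv2, numpy as np
class Cam:
    def __init__(s,name):
        d=ctrl.read_camera(name); s.img=d["color"]; s.f=240/np.tan(np.radians(d["vertical_fov"]/2))
        s.K=np.array([[s.f,0,d["cx"]],[0,s.f,d["cy"]],[0,0,1]]); s.rvec=np.array(d["rvec"],float); s.t=np.array(d["tvec"],float)
        s.R=cv2.Rodrigues(s.rvec)[0]; s.C=-s.R.T@s.t
    def dirs(s,px): 
        px=np.atleast_2d(px); return np.c_[px,np.ones(len(px))]@np.linalg.inv(s.K).T@s.R
    def plane(s,px,z):
        d=s.dirs(px); return s.C+d*((z-s.C[2])/d[:,2])[:,None]
    def proj(s,P): return cv2.projectPoints(np.atleast_2d(np.array(P,float)),s.rvec,s.t,s.K,None)[0][:,0]
    def mask(s,lo,hi,box):
        h=cv2.cvtColor(s.img,cv2.COLOR_RGB2HSV); m=cv2.inRange(h,lo,hi)
        o=np.zeros_like(m); x0,y0,x1,y1=box; o[y0:y1,x0:x1]=m[y0:y1,x0:x1]; return o
    def pts(s,*a): 
        y,x=np.nonzero(s.mask(*a)); return np.c_[x,y].astype(float)
def tri(c1,p1,c2,p2):
    A=np.zeros((3,3));b=np.zeros(3)
    for c,p in((c1,p1),(c2,p2)):
        d=c.dirs(p)[0];d/=np.linalg.norm(d);M=np.eye(3)-np.outer(d,d);A+=M;b+=M@c.C
    return np.linalg.solve(A,b)
def circ(P):
    A=np.c_[2*P[:,:2],np.ones(len(P))]; s=np.linalg.lstsq(A,(P[:,:2]**2).sum(1),rcond=None)[0]
    return s[:2],np.sqrt(s[2]+s[0]**2+s[1]**2)
```

Run:
```python
from h import *
T=Cam("top");S=Cam("side")
print("C",T.C,S.C)
for c,box,zs,n in((T,(280,160,420,300),12,"T"),(S,(225,210,370,305),12,"S")):
    m=c.mask((0,0,70),(179,255,255),box); cs=max(cv2.findContours(m,0,cv2.CHAIN_APPROX_NONE)[0],key=cv2.contourArea)
    h=cv2.convexHull(cs)[:,0].astype(float); P=c.plane(cs[:,0].astype(float),zs)
    ctr,r=circ(P)
    for _ in range(5):
        e=abs(np.hypot(*(P[:,:2]-ctr).T)-r); Q=P[e<max(4,np.median(e)*1.5)]; ctr,r=circ(Q)
    print(n,"disc",ctr,r,len(P),len(Q))
red=((0,150,90),(6,255,255));
for c,b,n in((T,[(300,217,322,245),(308,174,324,190),(360,178,380,196),(284,226,306,250)],"T"),(S,[(284,235,312,252),(236,258,252,274),(258,200,274,236),(285,255,308,295)],"S")):
    for k,(bx,z,lo,hi) in enumerate(zip(b,(122,26,124,64),((0,140,70),(0,140,70),(8,140,90),(100,140,60)),((7,255,255),(7,255,255),(20,255,255),(125,255,255)))):
        p=c.pts(lo,hi,bx); 
        if len(p)<3: print(n,k,"none");continue
        print(n,k,len(p),p.mean(0),p.min(0),p.max(0),c.plane(p.mean(0),z)[0], cv2.minAreaRect(p.astype(np.float32)))
p=T.img[165:295,280:420]; cv2.imwrite("pics/c0.png",cv2.resize(p,None,fx=5.5,fy=4.6*1,interpolation=cv2.INTER_CUBIC)[:,:,::-1])
```

```text
C [ 431.02391853  -29.81868066 1201.32432899] [408.28034234 968.56552314 716.96085654]
T disc [ 562.80706373 -102.59738774] 161.07271685770914 348 314
S disc [ 560.62585067 -130.30817105] 257.65666386407344 476 291
T 0 99 [310.11111111 231.        ] [306. 222.] [314. 240.] [548.79046439   1.26260473 122.        ] ((310.0000305175781, 231.00001525878906), (6.275716304779053, 19.21938133239746), 11.309932708740234)
T 1 42 [316.11904762 181.33333333] [313. 177.] [319. 186.] [695.57582208 -14.81521397  26.        ] ((315.76922607421875, 181.84613037109375), (9.41357421875, 5.491251468658447), 78.69007110595703)
T 2 28 [368.89285714 189.17857143] [367. 184.] [372. 193.] [ 650.89351598 -147.8200363   124.        ] ((369.10003662109375, 188.8000030517578), (4.472135543823242, 8.497057914733887), 26.56505012512207)
T 3 201 [295.48258706 234.97512438] [287. 229.] [305. 242.] [545.42234674  41.43757151  64.        ] ((296.1980285644531, 235.48019409179688), (12.139453887939453, 18.806201934814453), 84.2894058227539)
S 0 115 [296.46086957 244.39130435] [288. 240.] [305. 250.] [544.39998624  18.21901407 122.        ] ((296.17999267578125, 244.739990234375), (17.5362491607666, 8.202439308166504), 8.13010311126709)
S 1 41 [242.48780488 265.53658537] [239. 263.] [247. 271.] [691.20711876  -9.09580397  26.        ] ((243.0, 267.0), (8.0, 8.0), 90.0)
S 2 97 [265.43298969 218.49484536] [263. 207.] [267. 231.] [644.74069818 -95.75938874 124.        ] ((265.0, 219.0), (24.0, 4.0), 90.0)
S 3 none
```

View pics/c0.png

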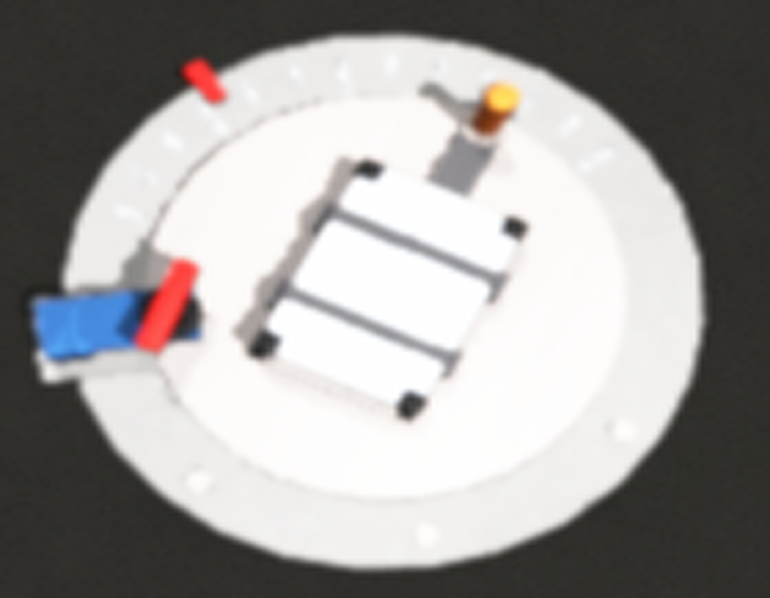

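The crop shows the bar lying about 18° off the stand's radial. Its ends are at about (313.3,222.6) and (307.6,240). The post's top face is at about (371.3,186.3).

Run:
```python
from h import *
from scipy.optimize import least_squares
T=Cam("top");S=Cam("side")
m=T.mask((0,0,70),(179,255,255),(280,160,420,300)); cs=max(cv2.findContours(m,0,cv2.CHAIN_APPROX_NONE)[0],key=cv2.contourArea)
P=T.plane(cs[:,0].astype(float),12)[:,:2]
r=least_squares(lambda c:np.hypot(*(P-c).T)-160.5,[562,-102],loss="soft_l1",f_scale=1).x; print("ctr T",r)
# side: disc centre check: project and compare edges
th=np.linspace(0,2*np.pi,9)[:-1]; print("side rim px",S.proj(np.c_[r[0]+160*np.cos(th),r[1]+160*np.sin(th),12+0*th]).round(0).tolist())
b=T.plane([[313.3,222.6],[307.6,240]],122)[:,:2]; print("bar ends",b,"dir",np.degrees(np.arctan2(*(b[0]-b[1])[::-1])),"mid",b.mean(0))
p=T.pts((0,140,70),(7,255,255),(300,217,322,245)); q=T.plane(p,122)[:,:2]; u=np.linalg.svd(q-q.mean(0))[2][0]; print("bar PCA",np.degrees(np.arctan2(u[1],u[0])),q.mean(0))
print("knob tri",tri(T,[310.1,231],S,[296.5,244.4]))
print("tab tri",tri(T,[316.1,181.3],S,[242.5,265.5]))
post=T.plane([[371.3,186.3]],124)[0]; print("post",post,S.proj([post,[*post[:2],46]]), np.degrees(np.arctan2(*(post[:2]-r)[::-1])),np.hypot(*(post[:2]-r)))
for z in(26,19):
    t=T.plane([[316.1,181.3]],z)[0][:2]-r; print("tab",z,np.degrees(np.arctan2(t[1],t[0])),np.hypot(*t))
k=q.mean(0)-r; print("stand yaw",np.degrees(np.arctan2(k[1],k[0]))-90,np.hypot(*k))
```

```text
ctr T [ 562.87099949 -102.36733175]
side rim px [[240.0, 250.0], [247.0, 275.0], [287.0, 289.0], [333.0, 282.0], [353.0, 260.0], [339.0, 237.0], [304.0, 227.0], [264.0, 232.0]]
bar ends [[569.68051452  -7.05471216]
 [526.4387862    7.89478743]] dir -19.071254900275516 mid [5.48059650e+02 4.20037635e-01]
bar PCA 160.7007285060014 [548.47982797   1.24539324]
knob tri [548.31205551   1.46770025 111.60075437]
tab tri [694.67836198 -14.94770637  22.22293416]
post [ 658.08136138 -154.06236047  124.        ] [[264.94690857 208.20560972]
 [265.77375712 232.44723466]] -28.500009324099192 108.33923114018589
tab 26 33.411432011444994 159.09001656889222
tab 19 33.128240074360214 160.45704097888975
stand yaw 7.907442248363353 104.60737353527473
```

```bash
cat >> h.py <<'E'
from scipy.spatial.transform import Rotation as Ro
def go(x,y,z,yaw,p0=None,y0=None):
    "shift and turn in tool axes from measured pose"
    s=ctrl.state(); p=s["position"]; R=Ro.from_euler("xyz",s["tcp_rot"],degrees=True); G=Ro.from_euler("xyz",[180,0,yaw],degrees=True)
    print("t",s["time_s"],"q7",s["q"][6].round(1),"shift",(R.inv().apply(np.array([x,y,z])-p)).round(1),"rot",np.degrees((R.inv()*G).as_rotvec()).round(1))
E
echo '[[[40, 525, -518, 40, 0, 0, 36], [40, 525, -518, 40, 0, 0, 36], [40, 525, -518, 40, 0, 0, 36], [40, 525, -518, 40, 0, 0, 36], [40, 525, -518, 40, 0, 0, 36], [40, 525, -518, 40, 0, 0, 36], [40, 525, -518, 40, 0, 0, 36], [40, 525, -518, 40, 0, 0, 36], [40, 525, -518, 40, 0, 0, 36], [40, 525, -518, 40, 0, 0, 36], [40, 525, -518, 40, 0, 0, 36], [40, 525, -518, 40, 0, 0, 36]]]' | python3 nudge.py 30
python3 -c "from h import *; go(548.3,1.2,170,-19.2)"
```

```text
time_s: 1.3
position: [433.7, -207.7, 221.6]
tcp_rot: [180.0, -0.1, -19.2]
force: [1.4, -1.2, -0.5]
gripper_width: 39.8
finger_force: 0.0
t 1.3 q7 -91.2 shift [  39.3 -235.    51.6] rot [ 0.  -0.1 -0. ]
```

```bash
echo '[[[40, 0, -40, 20, 0, 0, 0], [40, 10, -80, 30, 0, 0, 0], [40, 19, -120, 45, 0, 0, 0], [40, 27, -160, 50, 0, 0, 0], [40, 34, -200, 50, 0, 0, 0], [40, 39.3, -228, 50, 0, 0, 0], [40, 39.3, -228, 50, 0, 0, 0], [40, 39.3, -228, 50, 0, 0, 0]]]' | python3 nudge.py
python3 - <<'E'
from h import *
go(548.3,1.2,110,-19.2)
print(ctrl.state()["ft_torque"])
T=Cam("side");cv2.imwrite("pics/s1.png",cv2.resize(T.img[150:310,200:400],None,fx=4,fy=3.75)[:,:,::-1])
E
```

```text
time_s: 1.97
position: [545.9, -4.8, 171.2]
tcp_rot: [-180.0, 0.0, -19.0]
force: [0.5, -0.4, -0.5]
gripper_width: 39.9
finger_force: 0.0
t 1.9667 q7 -119.7 shift [ 0.3 -6.4 61.2] rot [-0.   0.   0.2]
[-0.05178302  0.0778673  -0.01863264]
```

View pics/s1.png

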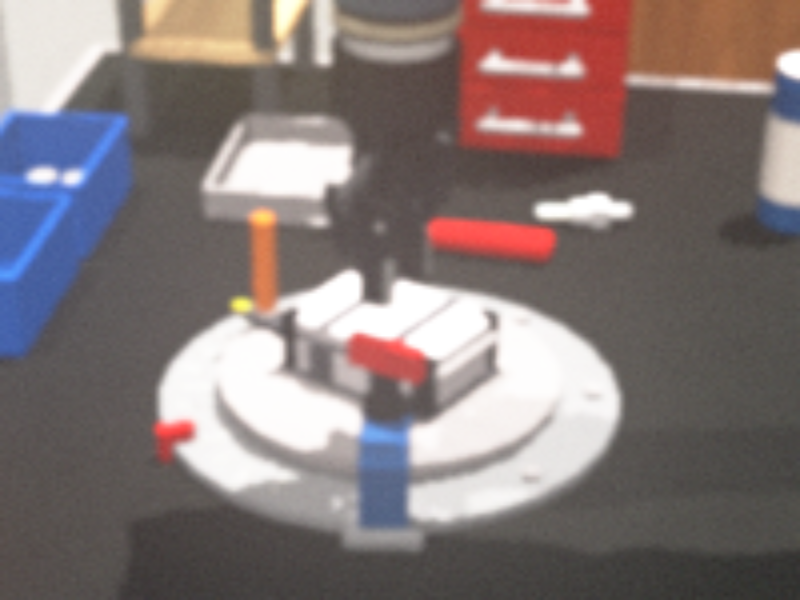

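The side crop shows the gripper above and behind the red bar (bar at about (387,357) in the crop), with the post and tab clear. Now I'll descend and grip.

```bash
echo '[[[40, 0.3, -6.4, 0, 0, 0, 0], [40, 0.3, -6.4, 20, 0, 0, 0], [40, 0.3, -6.4, 40, 0, 0, 0], [40, 0.3, -6.4, 60, 0, 0, 0], [40, 0.3, -6.4, 60, 0, 0, 0], [40, 0.3, -6.4, 60, 0, 0, 0]]]' | python3 nudge.py
python3 - <<'E'
from h import *
go(548.3,1.2,110,-19.2)
E
echo '[[[0, 0, 0, 0, 0, 0, 0], [0, 0, 0, 0, 0, 0, 0], [0, 0, 0, 0, 0, 0, 0], [0, 0, 0, 0, 0, 0, 0], [0, 0, 0, 0, 0, 0, 0], [0, 0, 0, 0, 0, 0, 0]]]' | python3 nudge.py 60
python3 -c "from h import *; go(548.3,1.2,110,-19.2); print(ctrl.state()['ft_torque'])"
```

```text
time_s: 2.52
position: [546.8, -2.5, 110.9]
tcp_rot: [179.9, 0.1, -19.3]
force: [0.1, 0.5, 0.6]
gripper_width: 39.9
finger_force: 0.0
t 2.5167 q7 -122.1 shift [ 0.2 -4.   0.9] rot [ 0.1  0.1 -0.1]
time_s: 3.02
position: [549.6, 0.2, 113.4]
tcp_rot: [-179.8, -0.2, -19.1]
force: [0.5, 2.9, 5.9]
gripper_width: 10.6
finger_force: 65.8
t 3.0167 q7 -122.1 shift [-1.5 -0.5  3.4] rot [-0.2 -0.2  0.1]
[ 0.77544688 -0.17308836  0.05424741]
```

```bash
echo '[[[0, 0, 0, 0, 0, 0, -5], [0, 0, 0, 0, 0, 0, -11], [0, 0, 0, 0, 0, 0, -17], [0, 0, 0, 0, 0, 0, -24], [0, 0, 0, 0, 0, 0, -30]]]' | python3 nudge.py
python3 -c "from h import *; go(548.3,1.2,110,-49.2); print(ctrl.state()['ft_torque'],ctrl.state()['force'])"
```

```text
time_s: 3.43
position: [549.6, 0.2, 113.4]
tcp_rot: [-180.0, -0.3, 11.1]
force: [0.6, 3.2, 6.6]
gripper_width: 10.9
finger_force: 66.1
t 3.4333 q7 -96.1 shift [-1.1 -1.3  3.4] rot [-0.2 -0.2 60.3]
[ 0.79065825 -0.15103358 -0.2702446 ] [0.60453763 3.15509054 6.62387284]
```

```bash
echo '[[[0, 0, 0, 0, 0, 0, -7], [0, 0, 0, 0, 0, 0, -14], [0, 0, 0, 0, 0, 0, -21], [0, 0, 0, 0, 0, 0, -28], [0, 0, 0, 0, 0, 0, -35], [0, 0, 0, 0, 0, 0, -42], [0, 0, 0, 0, 0, 0, -49], [0, 0, 0, 0, 0, 0, -56], [0, 0, 0, 0, 0, 0, -63], [0, 0, 0, 0, 0, 0, -70], [0, 0, 0, 0, 0, 0, -77], [0, 0, 0, 0, 0, 0, -84]]]' | python3 nudge.py
echo '[[[0, 0, 0, 0, 0, 0, -6], [0, 0, 0, 0, 0, 0, -11], [0, 0, 0, 0, 0, 0, -11], [0, 0, 0, 0, 0, 0, -11]]]' | python3 nudge.py
python3 -c "from h import *; go(548.3,1.2,110,106); print(ctrl.state()['ft_torque'],ctrl.state()['force'])"
```

```text
time_s: 4.43
position: [549.7, 0.0, 113.4]
tcp_rot: [179.7, -0.1, 95.1]
force: [1.5, 3.5, 6.7]
gripper_width: 11.1
finger_force: 66.1
time_s: 4.77
position: [549.7, 0.0, 113.4]
tcp_rot: [179.7, -0.0, 105.8]
force: [1.7, 3.3, 7.3]
gripper_width: 11.1
finger_force: 65.6
t 4.7667 q7 -15.2 shift [ 1.5 -1.1  3.4] rot [ 0.3 -0.  -0.2]
[ 0.81846147 -0.05227894  0.1029738 ] [1.7494658  3.29729759 7.34143581]
```

```bash
echo '[[[50, 0, 0, 0, 0, 0, 0], [50, 0, 0, 0, 0, 0, 0], [50, 0, 0, 0, 0, 0, 0], [50, 0, 0, -30, 0, 0, 0], [50, 0, 0, -60, 0, 0, 0], [50, -35, 12.5, -60, 0, 0, -7], [50, -71, 25, -60, 0, 0, -14], [50, -107, 38, -60, 0, 0, -21], [50, -143, 51, -60, 0, 0, -28], [50, -179, 63.6, -60, 0, 0, -35], [50, -179, 63.6, -60, 0, 0, -42], [50, -179, 63.6, -60, 0, 0, -45.7]]]' | python3 nudge.py
echo '[[[50, 0, 0, 0, 0, 0, 0], [50, 0, 0, 0, 0, 0, 0], [50, 0, 0, 0, 0, 0, 0]]]' | python3 nudge.py
python3 - <<'E'
from h import *
go(659.6,-154.9,106,151.5)
T=Cam("top");S=Cam("side")
for c,b in((T,(360,175,380,196)),(S,(258,200,274,236))):
    p=c.pts((8,140,90),(22,255,255),b); print(len(p), p.mean(0) if len(p) else "")
p=T.pts((0,140,70),(7,255,255),(295,210,325,250)); q=T.plane(p,122)[:,:2]; u=np.linalg.svd(q-q.mean(0))[2][0]; print("bar PCA",np.degrees(np.arctan2(u[1],u[0])),q.mean(0),len(p))
p=S.pts((0,140,70),(7,255,255),(284,235,312,252)); print(p.mean(0),tri(T,T.proj([[*q.mean(0),122]])[0],S,p.mean(0)))
cv2.imwrite("pics/s2.png",np.hstack([cv2.resize(c.img[a:a+120,b:b+100],None,fx=4,fy=4) for c,a,b in((S,170,230),(T,160,290))])[:,:,::-1])
E
```

```text
time_s: 5.77
position: [657.6, -160.6, 169.5]
tcp_rot: [-179.9, -0.1, 151.4]
force: [0.3, 0.4, 0.2]
gripper_width: 50.1
finger_force: 0.0
time_s: 6.02
position: [657.1, -156.0, 171.2]
tcp_rot: [-180.0, -0.0, 151.4]
force: [0.0, 0.5, -0.4]
gripper_width: 49.8
finger_force: 0.0
t 6.0167 q7 43.2 shift [-1.7  2.2 65.2] rot [-0.  -0.  -0.1]
41 [369.58536585 188.14634146]
119 [265.44537815 219.05882353]
bar PCA -75.83644311590304 [5.48803152e+02 4.77460595e-01] 94
[296.07692308 244.55769231] [548.9609691    0.71542442 110.53362384]
```

View pics/s2.png

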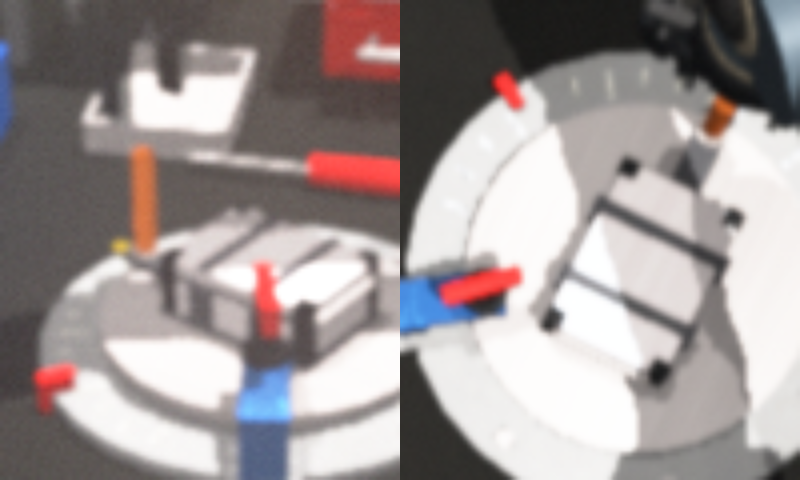

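The crop shows the bar turned by about 125° as commanded. The post stands free between the open fingers at (141,195) in the side half. Now I'll descend and pinch it.

```bash
echo '[[[50, -1.7, 2.2, 10, 0, 0, 0], [50, -1.7, 2.2, 30, 0, 0, 0], [50, -1.7, 2.2, 50, 0, 0, 0], [50, -1.7, 2.2, 64, 0, 0, 0], [50, -1.7, 2.2, 64, 0, 0, 0], [50, -1.7, 2.2, 64, 0, 0, 0], [0, -1.7, 2.2, 64, 0, 0, 0], [0, -1.7, 2.2, 64, 0, 0, 0], [0, -1.7, 2.2, 64, 0, 0, 0], [0, -1.7, 2.2, 64, 0, 0, 0], [0, -1.7, 2.2, 64, 0, 0, 0]]]' | python3 nudge.py 30
python3 - <<'E'
from h import *
s=ctrl.state();print(s["force"],s["ft_torque"])
c=np.array([562.9,-102.4]);d=s["position"][:2]-c;print(np.hypot(*d),np.degrees(np.arctan2(d[1],d[0])))
# arc rows in tool axes, command 1: 30 deg in 5-deg steps about axis, then again
p=s["position"];R=Ro.from_euler("xyz",s["tcp_rot"],degrees=True)
for a in (4,8,12,18,24,30,36,42,48,54,58,60,61.5,62):
    A=Ro.from_euler("z",a,degrees=True); n=np.r_[c,p[2]]+A.apply(p-np.r_[c,p[2]]); print(a,R.inv().apply(n-p).round(1))
E
```

```text
time_s: 7.03
position: [660.8, -155.2, 108.8]
tcp_rot: [180.0, 0.1, 151.5]
force: [-0.1, -0.4, 4.9]
gripper_width: 15.1
finger_force: 29.5
[-0.07167798 -0.36208033  4.91604952] [-0.11559884  0.20034993  0.06093498]
111.20477565358094 -28.34162860772152
4 [0.3 7.8 0. ]
8 [ 1.1 15.5  0. ]
12 [ 2.5 23.1  0. ]
18 [ 5.6 34.3  0. ]
24 [ 9.8 45.2 -0. ]
30 [15.1 55.6 -0. ]
36 [21.5 65.3 -0. ]
42 [28.8 74.3 -0. ]
48 [37.1 82.5 -0. ]
54 [46.1 89.8 -0.1]
58 [52.6 94.1 -0.1]
60 [55.9 96.1 -0.1]
61.5 [58.5 97.5 -0.1]
62 [59.3 98.  -0.1]
```

```bash
echo '[[[0, 0.3, 7.8, 0, 0, 0, -4], [0, 1.1, 15.5, 0, 0, 0, -8], [0, 2.5, 23.1, 0, 0, 0, -12], [0, 5.6, 34.3, 0, 0, 0, -18], [0, 9.8, 45.2, 0, 0, 0, -24], [0, 15.1, 55.6, 0, 0, 0, -30], [0, 21.5, 65.3, 0, 0, 0, -36], [0, 28.8, 74.3, 0, 0, 0, -42], [0, 37.1, 82.5, 0, 0, 0, -48], [0, 46.1, 89.8, 0, 0, 0, -54], [0, 52.6, 94.1, 0, 0, 0, -58], [0, 58.5, 97.5, 0, 0, 0, -61.5]]]' | python3 nudge.py 30
echo '[[[0, 0, 0, 0, 0, 0, 0], [0, 0, 0, 0, 0, 0, 0], [0, 0, 0, 0, 0, 0, 0]]]' | python3 nudge.py
python3 - <<'E'
from h import *
s=ctrl.state();print(s["force"],s["ft_torque"],s["q"][6])
c=np.array([562.9,-102.4]);d=s["position"][:2]-c;print(np.hypot(*d),np.degrees(np.arctan2(d[1],d[0])))
T=Cam("top");S=Cam("side")
cv2.imwrite("pics/s3.png",np.hstack([cv2.resize(c.img[a:a+120,b:b+100],None,fx=4,fy=4) for c,a,b in((S,190,220),(T,160,290))])[:,:,::-1])
E
```

```text
time_s: 8.03
position: [654.8, -42.6, 108.7]
tcp_rot: [-179.8, -0.1, -146.9]
force: [-4.5, -4.5, 8.3]
gripper_width: 14.9
finger_force: 30.1
time_s: 8.28
position: [654.2, -41.7, 108.7]
tcp_rot: [-180.0, -0.2, -147.0]
force: [-5.3, -1.3, 9.8]
gripper_width: 14.9
finger_force: 30.1
[-5.28542429 -1.33223896  9.75909071] [-0.31334361  1.16112672  0.07773437] 85.12255552172707
109.63702707537163 33.616641485704776
```

View pics/s3.png

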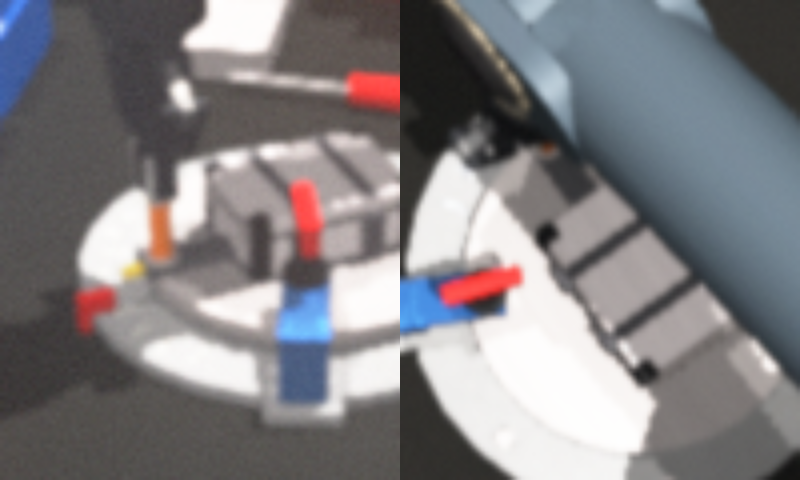

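The side half shows the yellow pointer at (132,270) lying right in line with the tab at (95,300). I'll release, rise and go to the knob, and check on the way.

```bash
echo '[[[50, 0, 0, 0, 0, 0, 0], [50, 0, 0, 0, 0, 0, 0], [50, 0, 0, 0, 0, 0, 0], [50, 0, 0, -20, 0, 0, 0], [50, 0, 0, -40, 0, 0, 0], [50, 0, 0, -64, 0, 0, 7], [50, 15, 20, -64, 0, 0, 14], [50, 30, 43, -64, 0, 0, 21], [50, 45, 65, -64, 0, 0, 28], [50, 60, 85, -64, 0, 0, 35], [50, 65, 92.6, -64, 0, 0, 42], [50, 65, 92.6, -64, 0, 0, 49]]]' | python3 nudge.py 60
echo '[[[50, 0, 0, 0, 0, 0, 7], [50, 0, 0, 0, 0, 0, 14], [50, 0, 0, 0, 0, 0, 21], [50, 0, 0, 0, 0, 0, 28], [50, 0, 0, 0, 0, 0, 35], [50, 0, 0, 0, 0, 0, 42], [50, 0, 0, 0, 0, 0, 49], [50, 0, 0, 0, 0, 0, 56], [50, 0, 0, 0, 0, 0, 58.5], [50, 0, 0, 0, 0, 0, 58.5], [50, 0, 0, 0, 0, 0, 58.5]]]' | python3 nudge.py
python3 - <<'E'
from h import *
go(549.2,0.6,111,105.3); print(ctrl.state()["ft_torque"])
T=Cam("top");S=Cam("side")
print("top px tab/pointer expected:",T.proj([[562.9+138*np.cos(.5838),-102.4+138*np.sin(.5838),38]]))
for c,b,n in((T,(295,165,345,215),"T"),(S,(230,235,280,275),"S")):
    for nm,lo,hi in(("tab",(0,140,70),(7,255,255)),("ptr",(22,120,90),(35,255,255)),("post",(8,140,90),(20,255,255))):
        p=c.pts(lo,hi,b); print(n,nm,len(p),p.mean(0) if len(p) else "")
cv2.imwrite("pics/s4.png",np.hstack([cv2.resize(c.img[a:a+75,b:b+50],None,fx=8,fy=8,interpolation=cv2.INTER_CUBIC) for c,a,b in((S,205,225),(T,160,300))])[:,:,::-1])
E
```

```text
time_s: 9.38
position: [547.9, 2.0, 171.3]
tcp_rot: [-179.9, -0.0, 163.8]
force: [0.5, -0.3, -0.4]
gripper_width: 49.8
finger_force: 0.0
time_s: 10.3
position: [550.3, 1.0, 171.3]
tcp_rot: [180.0, 0.0, 105.6]
force: [0.3, 1.0, 0.4]
gripper_width: 50.1
finger_force: 0.0
t 10.3 q7 -11.3 shift [-0.  -1.2 60.3] rot [0.  0.  0.3]
[ 0.04663322  0.0105849  -0.04053001]
top px tab/pointer expected: [[320.42234745 186.64670845]]
T tab 0 
T ptr 0 
T post 8 [327.125 189.25 ]
S tab 41 [242.41463415 265.65853659]
S ptr 5 [253.6 256.8]
S post 48 [259.4375 243.375 ]
```

View pics/s4.png

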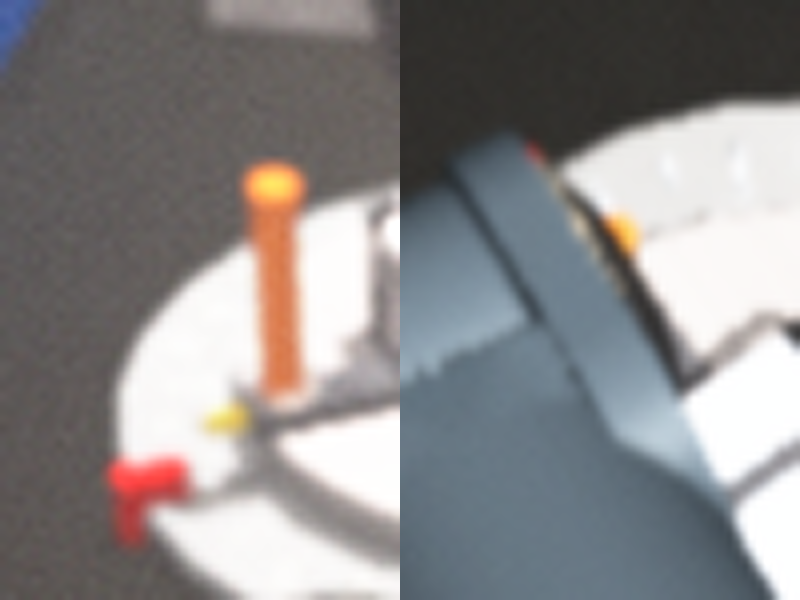

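The side crop shows the pointer tip at about (205,423) and the tab's inner end at (183,465). The post top is at (275,183). In the top view the arm hides the pointer, so I'll check by ray casting from the side view.

Run:
```python
from h import *
S=Cam("side"); c=np.array([562.9,-102.4])
f=lambda x,y:[x/8+225-.44,y/8+205-.44]
for n,p,z in(("ptr tip",f(204,423),38),("tab inner",f(185,467),26),("post",f(275,183),124),("post base",f(282,392),46)):
    q=S.plane([p],z)[0][:2]-c; print(n,np.hypot(*q).round(1),np.degrees(np.arctan2(q[1],q[0])).round(1))
print(S.proj([[c[0]+r*np.cos(np.radians(a)),c[1]+r*np.sin(np.radians(a)),z] for a in(31.3,33.3,35.3) for r,z in((138,38),(144,26))]).round(1).tolist())
```

```text
ptr tip 132.9 31.9
tab inner 142.0 34.0
post 105.1 32.5
post base 106.8 34.1
[[248.1, 257.6], [246.1, 261.8], [248.7, 258.5], [246.7, 262.8], [249.3, 259.4], [247.4, 263.7]]
```

```bash
echo '[[[50, -30, 0, -20, 0, 0, 0], [50, -70, 0, -30, 0, 0, 0], [50, -110, 0, -30, 0, 0, 0], [50, -150, 0, -30, 0, 0, 0], [50, -190, 0, -30, 0, 0, 0], [50, -220, 0, -30, 0, 0, 0], [50, -220, 0, -30, 0, 0, 0], [50, -220, 0, -30, 0, 0, 0]]]' | python3 nudge.py
python3 - <<'E'
from h import *
T=Cam("top"); c=np.array([562.9,-102.4])
cv2.imwrite("pics/s5.png",cv2.resize(T.img[165:215,295:355],None,fx=12,fy=12,interpolation=cv2.INTER_CUBIC)[:,:,::-1])
for nm,lo,hi,z in(("tab",(0,140,70),(7,255,255),26),("ptr",(22,100,90),(35,255,255),38),("post",(8,140,90),(20,255,255),90)):
    p=T.pts(lo,hi,(295,165,345,205)); 
    if len(p): q=T.plane(p.mean(0),z)[0][:2]-c; print(nm,len(p),p.mean(0),np.hypot(*q),np.degrees(np.arctan2(q[1],q[0])))
E
```

```text
time_s: 11.12
position: [608.8, -213.9, 200.4]
tcp_rot: [-180.0, -0.0, 105.2]
force: [0.3, 0.8, 0.0]
gripper_width: 49.7
finger_force: 0.0
tab 42 [316.11904762 181.33333333] 158.97788685340066 33.43044910055244
ptr 25 [324.68 189.08] 126.09267063925756 30.863629759906154
post 29 [324.96551724 192.34482759] 109.85574660490917 35.93826147149152
```

View pics/s5.png

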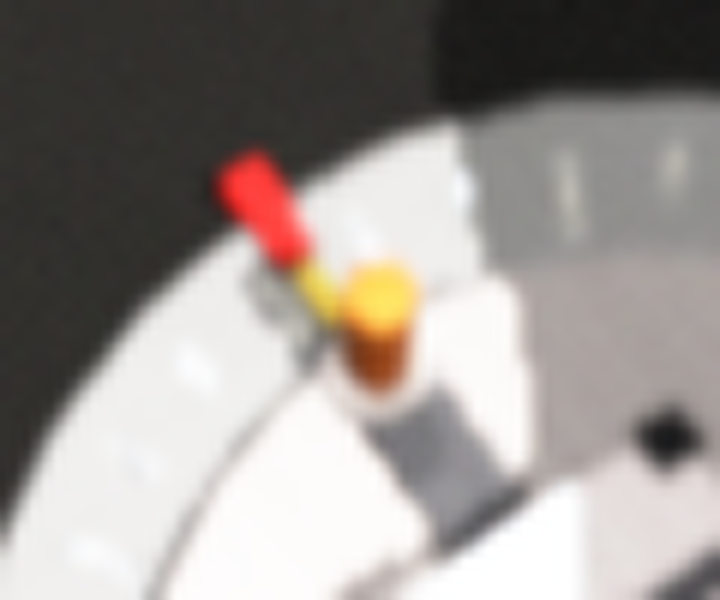

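The top crop shows the pointer running from (345,305) to (304,266), meeting the tab's inner end at (293,255). I'll compute the angles.

Run:
```python
from h import *
T=Cam("top"); c=np.array([562.87,-102.37])
f=lambda x,y:[x/12+295-.46,y/12+165-.46]
def pr(n,p,z):
    q=T.plane([p],z)[0][:2]-c; print(n,np.hypot(*q).round(1),np.degrees(np.arctan2(q[1],q[0])).round(2))
pr("post top",f(380,294),124)
pr("ptr tip",f(305,268),38); pr("ptr mid",f(320,288),38)
pr("tab inner",f(293,255),26); pr("tab outer",f(238,170),26)
p=T.pts((22,90,80),(36,255,255),(315,184,324,192))
for x in p: pr("y %d %d"%tuple(x),x,38)
```

```text
post top 109.4 34.15
ptr tip 138.2 34.01
ptr mid 132.5 33.95
tab inner 144.4 33.66
tab outer 167.7 33.35
y 321 187 136.3 33.12
y 320 188 135.6 34.72
y 321 188 134.1 33.78
y 322 188 132.5 32.82
y 320 189 133.4 35.41
y 321 189 131.8 34.46
y 322 189 130.3 33.5
y 321 190 129.6 35.17
y 322 190 128.0 34.2
y 321 191 127.4 35.9
y 322 191 125.8 34.92
```

Pointer ≈34.0°, tab ≈33.5°, so about 1.2 mm apart, which is good. Back to the knob.

```bash
echo '[[[50, 30, -1, 0, 0, 0, 0], [50, 70, -1, 0, 0, 0, 0], [50, 110, -1, 0, 0, 0, 0], [50, 150, -1, 0, 0, 0, 0], [50, 190, -1, 20, 0, 0, 0], [50, 212, -1, 30, 0, 0, 0], [50, 220, -1, 40, 0, 0, 0], [50, 220, -1, 60, 0, 0, 0], [50, 220, -1, 80, 0, 0, 0], [50, 220, -1, 90, 0, 0, 0], [50, 220, -1, 90, 0, 0, 0], [50, 220, -1, 90, 0, 0, 0]]]' | python3 nudge.py
python3 -c "from h import *; go(549.2,.6,111,105.6); s=ctrl.state(); print(s['ft_torque'],s['force'])"
echo '[[[0, 0, 0, 0, 0, 0, 0], [0, 0, 0, 0, 0, 0, 0], [0, 0, 0, 0, 0, 0, 0], [0, 0, 0, 0, 0, 0, 0], [0, 0, 0, 0, 0, 0, 0], [0, 0, 0, 0, 0, 0, 0]]]' | python3 nudge.py 60
python3 -c "from h import *; go(549.2,.6,111,105.6); s=ctrl.state(); print(s['ft_torque'],s['force'])"
```

```text
time_s: 12.22
position: [549.3, 0.8, 111.4]
tcp_rot: [-180.0, -0.0, 105.5]
force: [0.6, 0.7, 0.2]
gripper_width: 49.9
finger_force: 0.0
t 12.2167 q7 -15.2 shift [-0.2 -0.2  0.4] rot [-0.  -0.  -0.1]
[ 0.0251477  -0.05494144  0.0318726 ] [0.55601089 0.66506908 0.2021312 ]
time_s: 12.72
position: [549.8, 0.4, 112.9]
tcp_rot: [179.9, 0.1, 105.5]
force: [-2.4, -1.1, 7.7]
gripper_width: 10.9
finger_force: 75.2
t 12.7167 q7 -15.2 shift [ 0.4 -0.5  1.9] rot [ 0.1  0.1 -0.1]
[-0.13279945  0.52573126  0.06738442] [-2.37536007 -1.10218882  7.67866584]
```

```bash
cat > r.py <<'E'
from rig import ctrl
s=ctrl.state(); print("Mz %.3f yaw %.1f q7 %.1f F %s"%(s["ft_torque"][2],s["tcp_rot"][2],s["q"][6],s["force"].round(1)))
E
echo '[[[0, 0, 0, 0, 0, 0, 4], [0, 0, 0, 0, 0, 0, 8], [0, 0, 0, 0, 0, 0, 12], [0, 0, 0, 0, 0, 0, 15]]]' | python3 nudge.py>/dev/null; python3 r.py
echo '[[[0, 0, 0, 0, 0, 0, 4], [0, 0, 0, 0, 0, 0, 8]]]' | python3 nudge.py >/dev/null; python3 r.py
echo '[[[0, 0, 0, 0, 0, 0, 0], [0, 0, 0, 0, 0, 0, 0], [0, 0, 0, 0, 0, 0, 0]]]' | python3 nudge.py >/dev/null; python3 r.py
echo '[[[0, 0, 0, 0, 0, 0, 0], [0, 0, 0, 0, 0, 0, 0]]]' | python3 nudge.py >/dev/null; python3 r.py
```

```text
Mz 0.213 yaw 90.3 q7 -28.0 F [-1.5 -0.1  7.4]
Mz 0.152 yaw 82.3 q7 -34.8 F [-1.7 -0.8  6.4]
Mz -0.210 yaw 82.4 q7 -34.7 F [-1.4 -0.3  6.4]
Mz -0.155 yaw 82.4 q7 -34.7 F [-2.8 -0.9  6.9]
```

```bash
for i in 1; do echo '[[[0, 0, 0, 0, 0, 0, 4], [0, 0, 0, 0, 0, 0, 8], [0, 0, 0, 0, 0, 0, 12]]]' | python3 nudge.py >/dev/null; python3 r.py; done
echo '[[[0, 0, 0, 0, 0, 0, 4], [0, 0, 0, 0, 0, 0, 8], [0, 0, 0, 0, 0, 0, 12]]]' | python3 nudge.py >/dev/null; python3 r.py
echo '[[[0, 0, 0, 0, 0, 0, 0], [0, 0, 0, 0, 0, 0, 0], [0, 0, 0, 0, 0, 0, 0]]]' | python3 nudge.py >/dev/null; python3 r.py
```

```text
Mz 0.178 yaw 70.3 q7 -45.1 F [-2.9 -0.8  6.9]
Mz 0.200 yaw 58.3 q7 -55.3 F [-1.4 -0.4  6.4]
Mz -0.142 yaw 58.4 q7 -55.2 F [-2.  -0.5  6.6]
```

Still only drag. I'll continue in 12° steps, reading after each.

```bash
echo '[[[0, 0, 0, 0, 0, 0, 4], [0, 0, 0, 0, 0, 0, 8], [0, 0, 0, 0, 0, 0, 12]]]' | python3 nudge.py >/dev/null; python3 r.py
echo '[[[0, 0, 0, 0, 0, 0, 4], [0, 0, 0, 0, 0, 0, 8]]]' | python3 nudge.py >/dev/null; python3 r.py
```

```text
Mz 0.207 yaw 46.3 q7 -65.5 F [-2.2 -1.2  5.7]
Mz 0.265 yaw 38.3 q7 -72.4 F [-1.5 -1.   6.6]
```

```bash
echo '[[[0, 0, 0, 0, 0, 0, 4], [0, 0, 0, 0, 0, 0, 8]]]' | python3 nudge.py >/dev/null; python3 r.py;echo '[[[0, 0, 0, 0, 0, 0, 0], [0, 0, 0, 0, 0, 0, 0], [0, 0, 0, 0, 0, 0, 0]]]' | python3 nudge.py >/dev/null; python3 r.py
```

```text
Mz 0.265 yaw 30.3 q7 -79.2 F [-2.1 -1.1  6.5]
Mz -0.096 yaw 30.4 q7 -79.1 F [-2.4 -1.4  6.1]
```

```bash
echo '[[[0, 0, 0, 0, 0, 0, 4], [0, 0, 0, 0, 0, 0, 8]]]' | python3 nudge.py >/dev/null; python3 r.py;echo '[[[0, 0, 0, 0, 0, 0, 0], [0, 0, 0, 0, 0, 0, 0], [0, 0, 0, 0, 0, 0, 0]]]' | python3 nudge.py >/dev/null; python3 r.py
```

```text
Mz 0.324 yaw 22.4 q7 -86.1 F [-1.2 -1.2  6.2]
Mz -0.005 yaw 22.5 q7 -86.0 F [-2.1 -1.6  5.8]
```

```bash
echo '[[[0, 0, 0, 0, 0, 0, 4], [0, 0, 0, 0, 0, 0, 8]]]' | python3 nudge.py >/dev/null; python3 r.py;echo '[[[0, 0, 0, 0, 0, 0, 0], [0, 0, 0, 0, 0, 0, 0], [0, 0, 0, 0, 0, 0, 0]]]' | python3 nudge.py >/dev/null; python3 r.py
```

```text
Mz 0.416 yaw 14.4 q7 -93.0 F [-1.8 -0.4  5.8]
Mz 0.005 yaw 14.5 q7 -92.8 F [-1.9 -1.2  6.7]
```

```bash
echo '[[[0, 0, 0, 0, 0, 0, 4], [0, 0, 0, 0, 0, 0, 7]]]' | python3 nudge.py >/dev/null; python3 r.py;echo '[[[0, 0, 0, 0, 0, 0, 0], [0, 0, 0, 0, 0, 0, 0], [0, 0, 0, 0, 0, 0, 0]]]' | python3 nudge.py >/dev/null; python3 r.py; echo '[[[0, 0, 0, 0, 0, 0, 0]]]' | python3 nudge.py >/dev/null; python3 r.py
```

```text
Mz 0.453 yaw 7.4 q7 -99.0 F [-1.8 -2.   6.2]
Mz 0.125 yaw 7.5 q7 -98.9 F [-1.7 -0.7  7.5]
Mz 0.096 yaw 7.5 q7 -98.9 F [-1.8 -1.9  5.8]
```

Both readings agree: moving 0.45 − 0.19 drag, and still 0.11 + 0.15, each give about 0.26 N m (~85 N). I'll let go and check.

```bash
echo '[[[50, 0, 0, 0, 0, 0, 0], [50, 0, 0, 0, 0, 0, 0], [50, 0, 0, 0, 0, 0, 0], [50, 0, 0, -20, 0, 0, 0], [50, 0, 0, -50, 0, 0, 0], [50, 0, 0, -85, 0, 0, 0], [50, 20, 40, -95, 0, 0, 0], [50, 40, 80, -95, 0, 0, 0], [50, 60, 120, -95, 0, 0, 0], [50, 60, 160, -95, 0, 0, 0], [50, 60, 200, -95, 0, 0, 0], [50, 60, 220, -95, 0, 0, 0]]]' | python3 nudge.py
echo '[[[50, 0, 0, 0, 0, 0, 0], [50, 0, 0, 0, 0, 0, 0], [50, 0, 0, 0, 0, 0, 0]]]' | python3 nudge.py
python3 - <<'E'
from h import *
T=Cam("top"); c=np.array([562.87,-102.37])
cv2.imwrite("pics/s6.png",cv2.resize(T.img[165:255,285:385],None,fx=6.6,fy=6.6,interpolation=cv2.INTER_CUBIC)[:,:,::-1])
for nm,lo,hi,z,b in(("tab",(0,140,70),(7,255,255),26,(295,165,345,205)),("ptr",(22,90,80),(36,255,255),38,(315,184,324,192)),("post",(8,140,90),(20,255,255),90,(295,165,345,205))):
    p=T.pts(lo,hi,b); print(nm,len(p),p.mean(0))
p=T.pts((0,140,70),(7,255,255),(295,210,325,250)); q=T.plane(p,122)[:,:2]; u=np.linalg.svd(q-q.mean(0))[2][0]; print("bar",np.degrees(np.arctan2(u[1],u[0])),q.mean(0),len(p))
E
```

```text
time_s: 17.55
position: [637.3, -215.6, 205.8]
tcp_rot: [179.9, 0.0, 7.2]
force: [-0.0, -0.7, -0.4]
gripper_width: 50.1
finger_force: 0.0
time_s: 17.8
position: [637.3, -208.7, 206.0]
tcp_rot: [-179.9, 0.0, 7.5]
force: [0.4, 0.5, -0.8]
gripper_width: 49.8
finger_force: 0.0
tab 42 [316.11904762 181.33333333]
ptr 11 [321.18181818 189.09090909]
post 36 [325.63888889 192.13888889]
bar -157.80599301334405 [549.00245283   1.56397372] 103
```

View pics/s6.png

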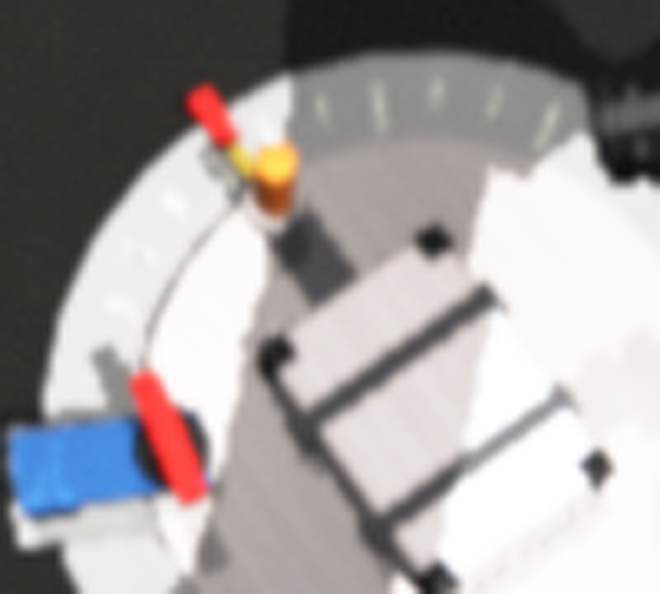

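The crop shows the pointer still in line with the tab. After I let go, the bar sprang back from 7.5° to 22°, about 37 N, which fits a drop from ~87 N to 50 N. Handing in.

```bash
python3 -c "from rig import ctrl; print(ctrl.finish_job())"
```

```text
the job is handed in; nothing more can be done
None
```

I handed the job in at about 18 s: the pointer is about 1 mm from the red tab's mark, and the clamp was tightened to an estimated 85 N and has settled at about 50 N. The arm has let go and the tab has not moved; hand-in returned no verdict.

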